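# Refit the cover of a wire-measuring unit and press its under-lip reset bar

### The job

Put the loose yellow cover back on the blue wire-measuring unit: lower its two holes over the deck's two steel pins until it lies flush on the deck (either way round), and let go. Only then reset the counter: reach under the deck's front lip and push the orange bar all the way up from below for a moment, then leave it free. Keep the cover seated and do not shove the reel, carton or bin about.

Things in the scene. Friction and masses are not known exactly. Their poses are not given: they have to be found in the camera images.
- unit: Wire-measuring unit fixed to the bench: blue steel deck, top at 165 mm, on two side cheeks (outer faces y = +-128 mm, from x = -65 to +105 mm), open between them. Origin at bench level under the deck's middle; x from front (lip) to back, z up; the front faces the robot's left, or left and away. On the deck: white rollers, radius 12, 24 mm high, at x = -10, y = +-112 mm; grey counter box 35 mm high at x = 77 to 107 mm.
- lip (a point): Middle of the deck's top front edge, 165 mm up; axes as the unit's. The deck is 220 (x) by 260 (y) mm, 15 mm thick; its 6 mm thick front lip turns down to 145 mm above the bench and stands 45 mm in front of the cheeks. An orange mark 60 mm long here, on top and front of the lip, shows where the reset bar is underneath.
- seat (a point): Point on the deck's top face midway between its two steel pins, where the centre of the cover's underside belongs; axes as the unit's. Pins: 10 mm diameter, 22 mm tall, tapered tips, at y = +-55 mm from here. Between them a flat black panel with a brass disc marks the opening to be covered.
- cover_grip (a point): Centre of the black grip block of the loose yellow cover, 26 mm above the cover's underside. Plate 90 (x) by 150 (y) mm, 6 mm thick, with two through holes of 13 mm diameter at x = 0, y = +-55 mm. Grip block in its middle, 24 (x) by 60 (y) mm, top 46 mm above the underside. 0.2 to 0.45 kg; starts flat on the bench.
- bar (a point): Centre of the orange reset bar: round, 18 mm diameter, 70 mm long along the unit's y. At rest 24 mm behind the lip's front face and 112 mm above the bench; moves straight up 7 mm. Grey housing just above it; open below, in front and behind. A finger pointing forward and down at 45 degrees from in front fits under the lip and lifts the bar with its upper side.
- reset (a joint): Travel of the reset bar in m: 0 at rest, 0.007 pushed fully up. The spring needs about 1.6 N to start and 5 N at the end, and returns the bar when released.
- reel: Empty wooden reel standing on end, 84 mm diameter, 55 mm high; origin at the centre of its underside. Bystander.
- carton: Red carton with a pale band, 90 by 70 by 60 mm high; origin at the centre of its underside. Bystander.
- bin: Orange open bin, 90 by 110 by 60 mm high; origin at the centre of its underside. Bystander.
There are look-alikes about, which are no part of the job. Of the things like the part that bears cover_grip, leave any that is purple, red or turquoise; of the rest the larger one is meant.

How it is judged (in metres and radians):
On the way, in this order (a step that is already met when the one before it is completed fails the run):
1. the cover lies flush over both pins, let go (horizontal distance between cover_grip and seat below 0.004 m and z of cover_grip in the frame of seat between 0.023 and 0.0285 m and angle between the y axis of cover_grip and the y axis of unit, either way round below 0.1 rad and angle between cover_grip's own z axis and vertical below 0.04 rad and contact force between the fingers and anything else below 0.2 N), for 0.2 s.
2. the bar is pushed up (at least 5 of its 7 mm) for 0.2 s, the cover still seated (horizontal distance between cover_grip and seat below 0.004 m and z of cover_grip in the frame of seat between 0.023 and 0.0285 m and angle between the y axis of cover_grip and the y axis of unit, either way round below 0.1 rad and angle between cover_grip's own z axis and vertical below 0.04 rad and value of joint reset above 0.005 m), for 0.2 s.
At the end, for the whole second after the job is handed in: The cover lies flush over both pins (centre within 4 mm of the seat, underside within 2.5 mm of the deck, level and square to the unit within about 2 and 6 degrees, either way round), the reset bar has sprung back (under 1.5 mm), and reel, carton and bin are within 40 mm of where they began (horizontal distance between cover_grip and seat below 0.004 m and z of cover_grip in the frame of seat between 0.023 and 0.0285 m and angle between the y axis of cover_grip and the y axis of unit, either way round below 0.1 rad and angle between cover_grip's own z axis and vertical below 0.04 rad and value of joint reset below 0.0015 m and distance of each of reel, carton, bin from where it was at the start of the episode below 0.04 m); the robot touches nothing.
It fails at once if the reset bar is pushed up (over 3 mm) while the cover is not seated (value of joint reset above 0.003 m and not (horizontal distance between cover_grip and seat below 0.004 m and z of cover_grip in the frame of seat between 0.023 and 0.0285 m and angle between the y axis of cover_grip and the y axis of unit, either way round below 0.1 rad and angle between cover_grip's own z axis and vertical below 0.04 rad)).
It fails at once if reel, carton or bin is shoved (over 40 mm) or tipped over (distance of any of reel, carton, bin from where it was at the start of the episode above 0.04 m or angle between any of reel, carton, bin's own z axis and vertical above 0.5 rad).
It also fails if it takes over 67 s, if anything falls off the work surface, if the arm or the gripper's body presses on something with over 40 N, if the wrist force passes 120 N, or if a joint passes its speed limit or range.

### The arm

A 6-joint arm with a two-finger parallel gripper is mounted at the origin on the work surface. World frame = base frame: x ahead of the robot, y to its left, z up, the work surface at z = 0. Lengths are in m, angles in degrees, forces in N, time in s.
With the tool pointing down it reaches from about 0.375 to 0.75 m from the base axis. Payload 9 kg.
Tool frame: the origin (TCP) lies where the fingers leave the gripper's body, on its centre line; the fingertips stand 73 mm ahead of it and the grasp point (between the pads) lies 54 mm ahead of it (robot.tip_reach is the distance from the TCP to the fingertips, in m); z points along the fingers, y is the direction in which the jaws open and shut (so a half turn about z gives the same grasp; the last joint's range is limited). The gripper opens to 85 mm and grips with 20 to 120 N. Pads are 22 mm wide; open, the fingers measure 114 mm over their backs; the gripper's body (76 mm by 85 mm) begins 54 mm behind the grasp point. The pads swing forward as they close: fully open they stand 13 mm farther back than shut.
Start: joints at [52.615, 5.964, 5.575, 89.605, 0, 77.527], TCP at [0.253, 0.544, 0.304] pointing down, gripper open.
Joint ranges: [-171.21, 171.21], [-48.23, 106.86], [-62.78, 66.21], [-105.2, 120.99], [-86.42, 89.51], [-180, 180]. Speed limits (degrees/s): [127.2, 127.2, 147.25, 180, 180, 180].

### API

Orientations are given as [roll, pitch, yaw] about the fixed x, y, z axes, in that order (R = Rz(yaw) Ry(pitch) Rx(roll)).
In Python, from plant import robot gives the robot as it stands. Calls block until the motion is done:
- robot.move_pose(position, orientation): joint-space move of the TCP to a pose.
- robot.line_to(position, vel=0.15, rotation=None, guard=None): straight line of the TCP; rotation=None keeps the orientation; vel is the mean speed in m/s. With guard (N) it stops when the force on the tool has changed by that much, and returns True; else False.
- robot.goto_joints(angles): joint-space move.
- robot.set_gripper(opening): finger opening in m; the grip force is fixed at half the most; returns when the fingers have stopped.
- robot.pause(seconds).
- robot.ik(position, orientation): joint angles nearest the present ones, or None.
- robot.observe(): the state.
- robot.grab_frame(name): name is "side" or "top" or "wrist"; returns the picture (480x640x3 uint8, blue, green, red); there is no depth.
- robot.get_calibration(name): a dict with "vertical_fov" (degrees; the focal length in pixels is half the picture's height over the tangent of half this angle, whatever the lens; pixels are square), "cx", "cy" (the principal point, pixels), "rvec" (rotation vector, rad) and "tvec" (3), from world to camera coordinates, as OpenCV has them. Camera axes: x right, y down, z forward; pixel columns grow to the right and rows downward; lengths in m; the calibration is good to about 2 mm. A picture is of the moment at which its call begins: read the wrist's pose just before it. get_calibration takes no time and is no camera call; for the wrist camera it gives the pose at the moment of the call.
A pose or a line that the arm cannot do raises robot.IKError and nothing moves.
- robot.job_done(): hands the job in, once; it reports no verdict.
The state is a dict: "time": time; "q": joint angles; "qvel": joint speeds; "joint_torque": joint torques, N m; "tool_pos": TCP position; "tcp_rot": TCP orientation; "ft_force": force on the tool from outside, world axes, zero at the start; "torque": the same for the moment, N m; "gripper_width": finger opening in m.
Only numpy, scipy, OpenCV 4.12 (cv2) and the standard library are available. Lean on these libraries where they do the work, as an engineer would, in place of code of your own. Each camera call takes 0.05 s, during which the arm holds its last target. There are 200 camera calls.

## Working session

There is one attempt and no reset: what is moved stays moved. The work goes in short steps, each a Python script; the robot and the scene stay as the last script left them, time stands still between calls to the robot, and variables do not carry over. Pictures are saved under pics/ and viewed, about 8 in all and at most 12, crops included, and the job is handed in when it is done.

```bash
mkdir -p pics; ls; python3 - <<'E'
from plant import robot
import cv2
for n in("top","side"):
    cv2.imwrite(f"pics/{n}0.png",robot.grab_frame(n))
    print(n,robot.get_calibration(n))
print(robot.get_calibration("wrist")); print(robot.observe())
E
```

```text
pics
top {'vertical_fov': 55.25273955714305, 'cx': 329.4447223410345, 'cy': 238.78102907747112, 'rvec': array([ 2.15929615, -2.19717162,  0.11099475]), 'tvec': array([0.16505268, 0.51556479, 0.93596519])}
side {'vertical_fov': 47.05401845069376, 'cx': 322.2361945281116, 'cy': 240.61916914441554, 'rvec': array([ 2.03861954, -0.61455361,  0.35138702]), 'tvec': array([-0.34498463,  0.3359295 ,  0.89290469])}
{'vertical_fov': 64.84597055546836, 'cx': 317.42322790578385, 'cy': 236.45400453926416, 'rvec': array([-2.42835798, -1.55161913, -0.23284048]), 'tvec': array([-0.59913794, -0.03831505,  0.37894094])}
{'time': 0.1, 'q': array([ 5.26131517e+01,  5.99617265e+00,  5.53437027e+00,  8.96039028e+01,
       -2.02370322e-03,  7.75271494e+01]), 'qvel': array([-0.07625637, -0.13061757,  0.19769909,  0.02432312, -0.00169666,
       -0.08196441]), 'joint_torque': array([ 4.81088893e-03, -5.58208287e+01,  5.04719961e+01,  1.29762775e-02,
       -3.13236114e-04, -9.54813828e-06]), 'tool_pos': array([0.25262826, 0.5440089 , 0.30321749]), 'tcp_rot': array([-1.79935408e+02, -1.22148678e-02,  1.55085997e+02]), 'ft_force': array([0.5667567 , 0.61197942, 1.01965966]), 'torque': array([-0.01181106, -0.0282878 , -0.02541856]), 'gripper_width': 0.08512674728141528}
```

View pics/top0.png

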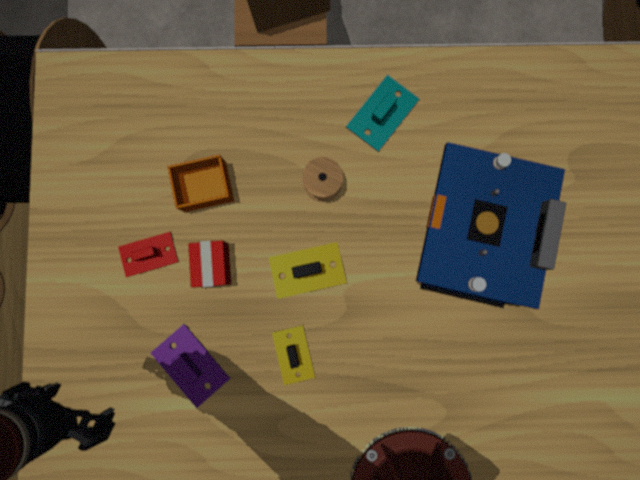

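View pics/side0.png

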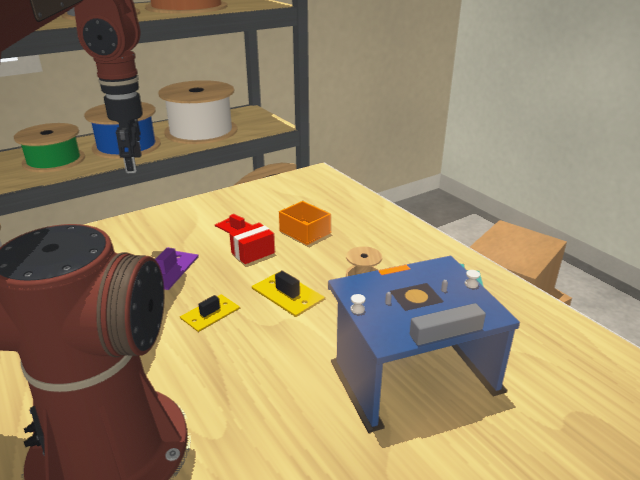

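The top view shows the larger yellow cover at about (307,271) and the small decoy at (294,355). The unit is on the right: brass disc at (487,222), pins at (496,191) and (484,252), and the orange lip mark at (438,212), so the front faces image left. The side view agrees with this.

```bash
cat > h.py <<'E'
import numpy as np, cv2
from plant import robot
from scipy.spatial.transform import Rotation as Ro
def ray(cal,px,z):
    "pixels -> world points on the plane at height z"
    f=240/np.tan(np.radians(cal["vertical_fov"])/2)
    R=cv2.Rodrigues(np.asarray(cal["rvec"]))[0]; c=-R.T@cal["tvec"]
    px=np.atleast_2d(px).astype(float)
    d=np.c_[(px[:,0]-cal["cx"])/f,(px[:,1]-cal["cy"])/f,np.ones(len(px))]@R
    return c+d*((z-c[2])/d[:,2])[:,None]
def proj(cal,P):
    f=240/np.tan(np.radians(cal["vertical_fov"])/2)
    K=np.array([[f,0,cal["cx"]],[0,f,cal["cy"]],[0,0,1]])
    return cv2.projectPoints(np.atleast_2d(P).astype(float),np.asarray(cal["rvec"]),np.asarray(cal["tvec"]),K,None)[0][:,0]
def blobs(img,lo,hi,amin=30):
    m=cv2.inRange(cv2.cvtColor(img,cv2.COLOR_BGR2HSV),np.array(lo),np.array(hi))
    cs=cv2.findContours(m,cv2.RETR_EXTERNAL,cv2.CHAIN_APPROX_NONE)[0]
    return sorted([c for c in cs if cv2.contourArea(c)>amin],key=cv2.contourArea,reverse=True)
def cen(c):
    M=cv2.moments(c); return np.array([M["m10"]/M["m00"],M["m01"]/M["m00"]])
E
python3 - <<'E'
from h import *
im=cv2.imread("pics/top0.png"); cal=robot.get_calibration("top")
def rect(c,z):
    P=ray(cal,c[:,0],z)[:,:2].astype(np.float32); (p,s,a)=cv2.minAreaRect(P*1000); return np.round(p,1),np.round(s,1),round(a,1)
for n,lo,hi,z in(("yellow",(24,150,90),(34,255,255),.006),("blue",(100,150,40),(120,255,255),.165),("orange",(8,150,110),(19,255,255),.165)):
    for c in blobs(im,lo,hi)[:4]: print(n,cen(c).round(1),cv2.contourArea(c),rect(c,z))
print(ray(cal,[(496,191),(484,252)],.187).round(4))
print(ray(cal,[(504,160),(479,284)],.189).round(4))
print(ray(cal,[(410,470)],.0), ray(cal,[(322,177)],.055))
E
```

```text
yellow [307.2 269.9] 2899.5 (array([455. , 204.3]), array([ 90.6, 150.3]), 11.6)
yellow [293.  354.7] 1662.5 (array([279.8, 235.8]), array([111.7,  67. ]), 13.0)
blue [488.2 226.9] 15219.0 (array([ 525., -132.]), array([218.1, 259.2]), 75.9)
orange [197.2 180.7] 2272.5 (array([614. , 393.3]), array([80.9, 97.5]), 12.0)
orange [487.1 222.5] 284.0 (array([ 530.6, -125.4]), array([36.1, 36.1]), 89.0)
orange [438.2 211.3] 226.5 (array([551.5, -38.6]), array([14.8, 58.4]), 76.1)
[[ 0.5824 -0.1361  0.187 ]
 [ 0.4756 -0.1097  0.187 ]]
[[ 0.6372 -0.1524  0.189 ]
 [ 0.4206 -0.0977  0.189 ]]
[[ 0.04184644 -0.00079192  0.        ]] [[0.6426886 0.1693656 0.055    ]]
```

The measured sizes match: cover 90.6×150.3 mm, deck 218×259 mm, pins 110 mm apart. Next I'll check reachability and the camera mount, then take close looks.

```bash
python3 - <<'E'
from h import *
o=robot.observe(); cal=robot.get_calibration("wrist")
R=cv2.Rodrigues(cal["rvec"])[0]; c=-R.T@cal["tvec"]; T=Ro.from_euler("xyz",o["tcp_rot"],degrees=True).as_matrix()
print("cam in tool",T.T@(c-o["tool_pos"]),"cam z in tool",T.T@R[2], "cam x in tool",T.T@R[0])
seat=np.array([.5295,-.1238]); 
for yaw in(-14,166): 
    for z in (.165+.086,.35): print("seat",yaw,z,robot.ik([*seat,z],[180,0,yaw]))
for yaw in(101.6,-78.4):
    for z in (.086,.25): print("cover",yaw,z,robot.ik([.455,.2043,z],[180,0,yaw]))
a=np.radians(-104); ux=np.array([np.cos(a),np.sin(a),0]);uy=np.array([-ux[1],ux[0],0]);uz=np.array([0,0,1.])
lip=np.array([.5515,-.0386,.165])-0.0*ux
C=.5**.5; tz=C*ux-C*uz
for s in(1,-1):
    tx=s*(C*ux+C*uz); M=np.c_[tx,np.cross(tz,tx),tz]; e=Ro.from_matrix(M).as_euler("xyz",degrees=True)
    P=lip-.0275*ux; P[2]=.1425   # TCP ~34.5 mm before lip front
    for d in(0,.1): print("bar",s,e.round(1),P-d*tz,robot.ik(P-d*tz,e))
E
```

```text
cam in tool [ 0.07519138 -0.00089848 -0.07037892] cam z in tool [-0.29347467  0.00158818  0.95596553] cam x in tool [ 0.0012071   0.99999844 -0.00129076]
seat -14 0.251 [-26.9477702   -4.10361999 -10.08744897  84.01617102   0.
 167.0522298 ]
seat -14 0.35 [-26.9477702   -2.97013331   1.30937056  94.27950387   0.
 167.0522298 ]
seat 166 0.251 [-26.9477702   -4.10361999 -10.08744897  84.01617102   0.
 -12.9477702 ]
seat 166 0.35 [-26.9477702   -2.97013331   1.30937056  94.27950387   0.
 -12.9477702 ]
cover 101.6 0.086 [  9.11983433  -7.17978815 -30.41484194  66.76494621   0.
  87.51983433]
cover 101.6 0.25 [  9.11983433 -12.10645905 -17.50590385  84.60055521   0.
  87.51983433]
cover -78.4 0.086 [  9.11983433  -7.17978815 -30.41484194  66.76494621   0.
 -92.48016567]
cover -78.4 0.25 [  9.11983433 -12.10645905 -17.50590385  84.60055521   0.
 -92.48016567]
bar 1 [-180.  -45. -104.] [ 0.55815285 -0.01191687  0.1425    ] [  1.60223835  19.64475659  -3.4644684   81.94466041 -42.92585421
 -68.4501892 ]
bar 1 [-180.  -45. -104.] [0.57525931 0.0566934  0.21321068] [  7.79646987  24.98990788  10.31209916  95.69268789 -41.03764871
 -60.50993058]
bar -1 [180.  45.  76.] [ 0.55815285 -0.01191687  0.1425    ] [  1.60223835  19.64475659  -3.4644684   81.94466041 -42.92585421
 111.5498108 ]
bar -1 [180.  45.  76.] [0.57525931 0.0566934  0.21321068] [  7.79646987  24.98990788  10.31209916  95.69268789 -41.03764871
 119.49006942]
```

```bash
python3 - <<'E'
from h import *
import json
robot.move_pose([.5295,-.1238,.34],[180,0,166]); robot.pause(.3)
cal=robot.get_calibration("wrist"); o=robot.observe(); im=robot.grab_frame("wrist"); cv2.imwrite("pics/w_unit.png",im)
json.dump({k:np.asarray(v).tolist() for k,v in cal.items()},open("w_unit.json","w"))
print(o["time"],o["tool_pos"],o["tcp_rot"])
for c in blobs(im,(8,120,70),(22,255,255),200)[:4]: print(cen(c),cv2.contourArea(c),ray(cal,cen(c),.165))
for p in ([.5824,-.1361,.187],[.4756,-.1097,.187]): print(proj(cal,p))
E
```

```text
2.9667 [ 0.52956136 -0.12354196  0.33996809] [ 1.79999026e+02 -2.76520082e-03  1.66025867e+02]
[316.11880929 236.49578018] 2547.5 [[ 0.52935963 -0.12480733  0.165     ]]
[447.64043773 235.52648949] 1919.0 [[ 0.5502029  -0.03793307  0.165     ]]
[538.26923077 472.05440901] 533.0 [[0.77559618 0.00657031 0.165     ]]
[598.63975535  46.50214067] 272.5 [[0.45580354 0.06498043 0.165     ]]
[[318.82459039 324.00157481]]
[[318.95761442 155.71004697]]
```

View pics/w_unit.png

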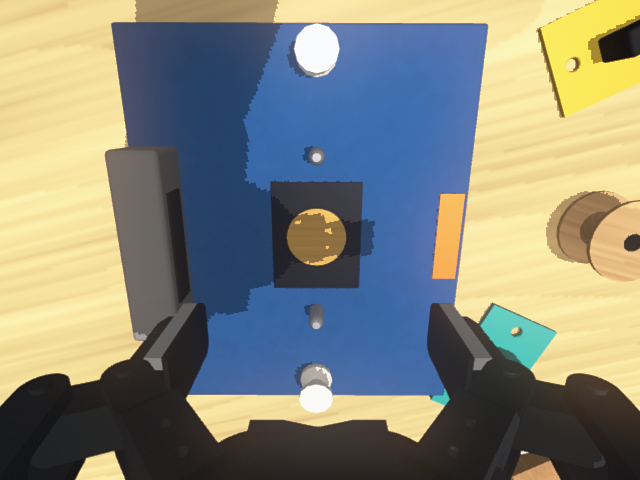

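The close wrist view shows the brass disc at (316,236), pin tips near (316,157) and (316,323), the orange mark at (448,236) and the panel at (317,235). I'll refine the pins from a saturation mask.

```bash
python3 - <<'E'
from h import *
import json
im=cv2.imread("pics/w_unit.png"); cal=json.load(open("w_unit.json")); hsv=cv2.cvtColor(im,cv2.COLOR_BGR2HSV)
for (x0,y0,x1,y1) in((300,140,335,172),(300,298,335,335)):
    m=(hsv[y0:y1,x0:x1,1]<110).astype(np.uint8)*255
    c=max(cv2.findContours(m,cv2.RETR_EXTERNAL,cv2.CHAIN_APPROX_NONE)[0],key=cv2.contourArea)+np.array([x0,y0])
    x,y,w,h=cv2.boundingRect(c); v=hsv[y:y+h,x:x+w,2]; ys,xs=np.nonzero(v>v.max()-40)
    print("pin bbox",x,y,w,h,"bright centre",xs.mean()+x,ys.mean()+y,len(xs), "base/tip rays",
      ray(cal,(x+w/2-.5,y+h/2-.5),.176).round(4), ray(cal,(xs.mean()+x,ys.mean()+y),.187).round(4))
# panel rectangle, mark
for n,m,roi in(("panel",hsv[...,2]<62,(262,172,372,296)),):
    x0,y0,x1,y1=roi; k=m[y0:y1,x0:x1].astype(np.uint8)*255
    c=max(cv2.findContours(k,cv2.RETR_EXTERNAL,cv2.CHAIN_APPROX_NONE)[0],key=cv2.contourArea)+np.array([x0,y0])
    print(n,cv2.minAreaRect((ray(cal,c[:,0],.165)[:,:2]*1000).astype(np.float32)))
c=blobs(im,(8,120,70),(22,255,255),200)[1]; print("mark",cv2.minAreaRect((ray(cal,c[:,0],.165)[:,:2]*1000).astype(np.float32)))
b=blobs(im,(100,130,20),(125,255,255),2000)[0]; print("deck hull",cv2.minAreaRect((ray(cal,b[:,0],.165)[:,:2]*1000).astype(np.float32)))
cv2.imwrite("pics/pins.png",cv2.resize(np.hstack([im[140:176,295:340],im[300:336,295:340]]),None,fx=8,fy=8,interpolation=cv2.INTER_NEAREST))
E
```

```text
pin bbox 308 147 17 19 bright centre 316.44827586206895 157.0 58 base/tip rays [[ 0.4763 -0.1117  0.176 ]] [[ 0.476  -0.1113  0.187 ]]
pin bbox 309 304 15 25 bright centre 315.78723404255317 325.4468085106383 47 base/tip rays [[ 0.5821 -0.138   0.176 ]] [[ 0.583  -0.1383  0.187 ]]
panel ((530.7781982421875, -125.2252426147461), (59.887123107910156, 70.47233581542969), 75.95594024658203)
mark ((551.5155029296875, -38.2689208984375), (16.252286911010742, 59.785118103027344), 75.97753143310547)
deck hull ((529.357421875, -124.20230102539062), (197.64418029785156, 256.2283630371094), 75.73528289794922)
```

View pics/pins.png

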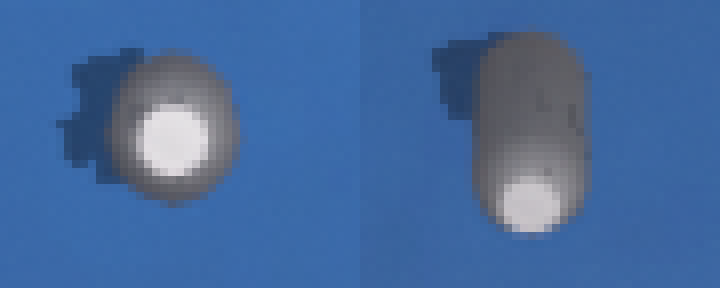

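Pin tips are at (316,157) and (316,325), which puts them 110.4 mm apart. Their midpoint (0.5295,-0.1248) matches the brass disc. Next: look at the cover from the same relative pose, then grasp it.

```bash
cat >> h.py <<'E'
def cover(im,cal,z):
    b=blobs(im,(22,120,60),(36,255,255),3000)[0]
    hol=cv2.minAreaRect((ray(cal,b[:,0],z)[:,:2]*1000).astype(np.float32))
    m=cv2.inRange(cv2.cvtColor(im,cv2.COLOR_BGR2HSV),(22,120,60),(36,255,255)); cs,hh=cv2.findContours(m,cv2.RETR_CCOMP,cv2.CHAIN_APPROX_NONE)
    H=[ray(cal,cen(c),z)[0,:2] for c,h in zip(cs,hh[0]) if h[3]>=0 and 60<cv2.contourArea(c)<1500 and min(cv2.minAreaRect(c)[1])>.4*max(cv2.minAreaRect(c)[1])]
    return hol,np.array(H)
E
python3 - <<'E'
from h import *
import json
robot.move_pose([.455,.2043,.18],[180,0,101.6]); robot.pause(.3)
cal=robot.get_calibration("wrist"); o=robot.observe(); im=robot.grab_frame("wrist"); cv2.imwrite("pics/w_cover.png",im)
json.dump({k:np.asarray(v).tolist() for k,v in cal.items()},open("w_cover.json","w"))
print(o["time"],o["tool_pos"],o["tcp_rot"],o["ft_force"])
print(cover(im,cal,.006))
E
```

```text
4.8583 [0.45528183 0.20399269 0.18014883] [1.79987054e+02 7.63307733e-04 1.01570373e+02] [-0.33222633  0.01677224 -0.65255208]
(((454.74835205078125, 204.0001220703125), (90.62525177001953, 149.59417724609375), 11.701247215270996), array([[0.44342896, 0.257958  ],
       [0.32039139, 0.24486176]]))
```

View pics/w_cover.png

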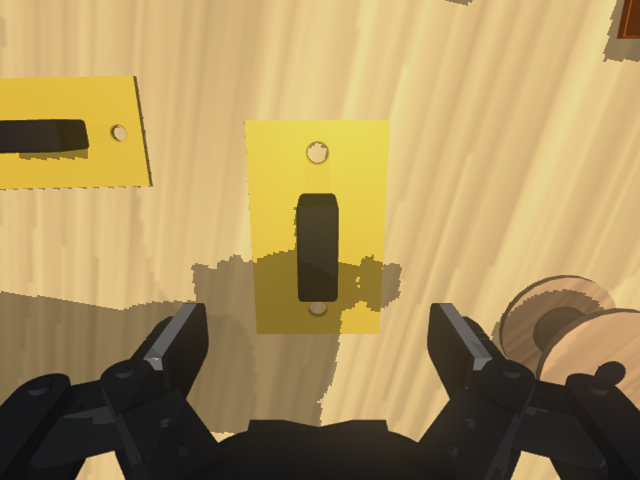

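The cover is centred at (318,227), with both holes visible, and measures 90.6×149.6 mm. Its centre is (0.4547,0.2040) and its yaw 101.7°, agreeing with the top camera. I'll grasp, lift, and check it in hand.

```bash
python3 - <<'E'
from h import *
E=[180,0,101.7]
g=robot.line_to([.4547,.2040,.115],vel=.12,rotation=E)
g=robot.line_to([.4547,.2040,.086],vel=.06,guard=15); print("guard",g)
robot.set_gripper(0.0); o=robot.observe(); print("w",o["gripper_width"],o["tool_pos"],o["ft_force"])
robot.line_to([.4547,.2040,.26],vel=.12); robot.pause(.3)
cal=robot.get_calibration("wrist"); o=robot.observe(); im=robot.grab_frame("wrist"); cv2.imwrite("pics/w_held.png",im)
zt=o["tool_pos"][2]-.086+.006
print(o["time"],o["gripper_width"],o["tool_pos"],o["tcp_rot"],o["ft_force"])
r,H=cover(im,cal,zt); print(r,H)
R=Ro.from_euler("xyz",o["tcp_rot"],degrees=True).as_matrix()
for p in[np.array(r[0])/1000,*H]: print("tool frame",R.T@(np.r_[p,zt]-o["tool_pos"]))
E
```

```text
guard False
w 0.023545823879733658 [0.45501152 0.2040409  0.08632812] [ 1.44769482 -0.33791601  2.29694234]
8.725 0.02293810177945079 [0.45461462 0.20398566 0.25978803] [-1.79981017e+02 -2.02737438e-03  1.01701932e+02] [ 0.20297679  0.77487755 -2.77420342]
((449.2855529785156, 227.21376037597656), (90.28305053710938, 101.83677673339844), 11.80565071105957) [[0.44283272 0.25805004]
 [0.38348744 0.26197057]]
tool frame [ 0.02382334 -0.00048067  0.08000101]
tool frame [ 0.05532748 -0.00054516  0.08000214]
tool frame [ 0.07120295 -0.05786184  0.08002169]
```

View pics/w_held.png

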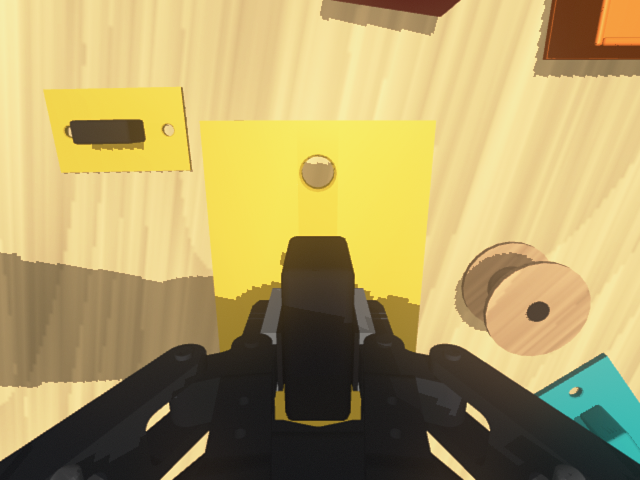

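The cover is held squarely: the visible hole at (317,171) sits at tool (+55.3,-0.5) mm, where (55,0) is nominal. I'll carry it over and lower it with a guard.

```bash
python3 - <<'E'
from h import *
p=lambda z:[.5298,-.1242,z]
robot.line_to([.4547,.2040,.34],vel=.2)
robot.move_pose(p(.34),[180,0,165.85])
robot.line_to(p(.285),vel=.08); robot.pause(.3)
o=robot.observe(); print(o["time"],o["tool_pos"],o["tcp_rot"],o["ft_force"])
for z in(.270,.262,.256,.2518):
    g=robot.line_to(p(z),vel=.025,guard=8); o=robot.observe(); print(z,g,o["time"],o["tool_pos"],o["ft_force"])
    if g: break
cv2.imwrite("pics/w_low.png",robot.grab_frame("wrist")); cv2.imwrite("pics/s_low.png",robot.grab_frame("side"))
E
```

```text
12.0083 [ 0.52993052 -0.12429583  0.28536303] [-1.79991423e+02  3.18148687e-02  1.65847531e+02] [ 0.17022698 -0.92687997 -1.75330784]
0.27 False 12.7583 [ 0.52980793 -0.1242097   0.27005768] [ 0.16455656 -0.35439741 -2.99501068]
0.262 False 13.225 [ 0.52969593 -0.1241416   0.26178514] [ 0.34718664 -0.1135127  -1.61839726]
0.256 False 13.6167 [ 0.52969946 -0.12413823  0.25577538] [ 0.0789986   0.07647405 -2.35440716]
0.2518 False 13.9333 [ 0.52972676 -0.12416208  0.25162648] [ 0.87412442 -0.26931277 -2.50750057]
```

The holes went over the pins with no side force. I'll seat it against the deck and release.

```bash
python3 - <<'E'
from h import *
g=robot.line_to([.5298,-.1242,.2495],vel=.015,guard=5); o=robot.observe(); print(g,o["tool_pos"],o["ft_force"])
robot.set_gripper(.085); robot.pause(.3)
robot.line_to([.5298,-.1242,.34],vel=.12); robot.pause(.3)
cal=robot.get_calibration("wrist"); o=robot.observe(); im=robot.grab_frame("wrist"); cv2.imwrite("pics/w_seat.png",im)
print(o["time"],o["ft_force"],o["gripper_width"])
print(cover(im,cal,.171)); print(cover(im,cal,.165)[0])
E
```

```text
True [ 0.52982762 -0.12419892  0.25135068] [-0.7387358  -0.28090822  4.05132913]
16.3667 [ 0.25632222 -0.01348247  0.47598847] 0.08510159587067705
(((529.1091918945312, -124.501220703125), (90.123046875, 149.6290283203125), 75.93812561035156), array([[ 0.4756542 , -0.11131211]]))
((530.9313354492188, -124.95050811767578), (92.3851318359375, 153.38473510742188), 75.93811798095703)
```

View pics/w_seat.png

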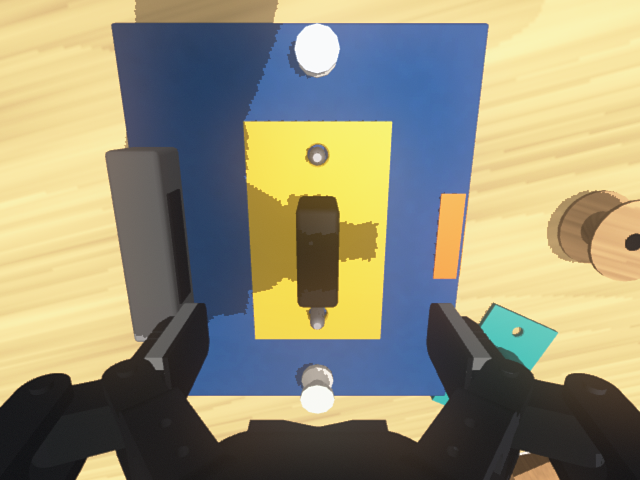

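The cover lies square on the deck, with pins showing through both holes at (317,155) and (317,318). At plate height it measures 90.1×149.6 mm, with the centre within 0.5 mm of the seat. Before the reset I need the lip's front edge from both views.

```bash
python3 - <<'E'
from h import *
import json
seat=np.array([.5294,-.1247]); a=np.radians(-104.04); ux=np.array([np.cos(a),np.sin(a)]);uy=np.array([-ux[1],ux[0]])
for f,cal,nm in(("pics/w_unit.png",json.load(open("w_unit.json")),"w"),("pics/top0.png",robot.get_calibration("top"),"t")):
    im=cv2.imread(f); hsv=cv2.cvtColor(im,cv2.COLOR_BGR2HSV)
    blue=cv2.inRange(hsv,(100,130,20),(125,255,255)); org=cv2.inRange(hsv,(8,170,110),(20,255,255))
    for y in (-.09,-.06,-.045,-.015,0,.015,.045,.06,.09):
        t=np.arange(-.125,-.06,.0005); P=np.c_[seat+t[:,None]*ux+y*uy,np.full(len(t),.165)]
        q=np.round(proj(cal,P)).astype(int); v=blue[q[:,1],q[:,0]]>0; w=org[q[:,1],q[:,0]]>0
        print(nm,y,"first blue",t[v][0] if v.any() else None,"org",(t[w][0],t[w][-1]) if w.any() else None)
E
```

```text
w -0.09 first blue -0.09799999999999998 org None
w -0.06 first blue -0.09799999999999998 org None
w -0.045 first blue -0.09199999999999997 org None
w -0.015 first blue -0.07999999999999996 org None
w 0 first blue -0.07449999999999996 org None
w 0.015 first blue -0.07599999999999996 org (np.float64(-0.08149999999999996), np.float64(-0.08149999999999996))
w 0.045 first blue -0.09099999999999997 org None
w 0.06 first blue -0.08149999999999996 org None
w 0.09 first blue -0.08349999999999996 org None
t -0.09 first blue -0.10199999999999998 org None
t -0.06 first blue -0.10099999999999998 org None
t -0.045 first blue -0.10049999999999998 org None
t -0.015 first blue -0.07949999999999996 org (np.float64(-0.09599999999999997), np.float64(-0.08149999999999996))
t 0 first blue -0.07899999999999996 org (np.float64(-0.09549999999999997), np.float64(-0.08149999999999996))
t 0.015 first blue -0.07849999999999996 org (np.float64(-0.09649999999999997), np.float64(-0.08249999999999996))
t 0.045 first blue -0.10099999999999998 org None
t 0.06 first blue -0.10049999999999998 org None
t 0.09 first blue -0.10099999999999998 org None
```

The lip front is about 97.5 mm in front of the seat: mark edge and wrist view agree, and the top view also shows the front face. Now I'll close the gripper, go in at 45° below the lip, and lift in small guarded steps.

```bash
cat > bar.py <<'E'
from h import *
a=np.radians(-104.04); ux=np.array([np.cos(a),np.sin(a),0]); uz=np.array([0,0,1.]); tz=(ux-uz)/2**.5
lip=np.array([.5294,-.1247,0])-.0975*ux
EU=[180,45,75.96]
def at(z,d=0): return lip-.0345*ux+z*uz-d*tz
E
python3 - <<'E'
from bar import *
robot.set_gripper(0.0)
robot.move_pose(lip-.14*ux+.36*uz,[180,0,75.96])
robot.move_pose(at(.129,.13),EU); robot.pause(.3)
o=robot.observe(); print(o["time"],o["tool_pos"],o["tcp_rot"],o["ft_force"],o["gripper_width"])
g=robot.line_to(at(.129,.0),vel=.08,guard=6); robot.pause(.2)
o=robot.observe(); print(g,o["time"],o["tool_pos"],o["ft_force"])
cv2.imwrite("pics/s_bar.png",robot.grab_frame("side")); cv2.imwrite("pics/t_bar.png",robot.grab_frame("top"))
E
```

```text
19.9333 [0.58430235 0.09187039 0.22288991] [179.77220379  44.87794478  75.71673959] [-0.03828281  0.26834838 -1.27482198] -0.00015211347686253877
False 21.9083 [0.56157024 0.0035152  0.12912859] [-0.45751326 -0.01344889  0.3985765 ]
```

View pics/s_bar.png

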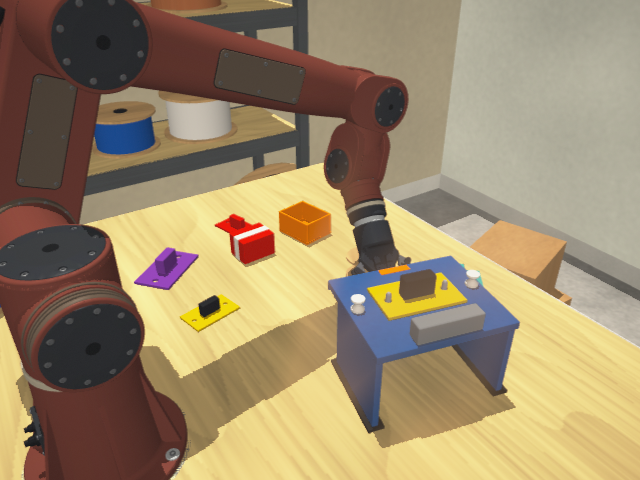

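The gripper is in front of the lip with its tips under the deck and no contact force. The cover is seated, at about (417,290). Now the lift.

```bash
python3 - <<'E'
from bar import *
robot.pause(.2); f0=np.mean([robot.observe()["ft_force"] for _ in range(3)],axis=0); print("f0",f0)
z=.129
while z<.163:
    z+=.0015; g=robot.line_to(at(z),vel=.02); robot.pause(.05)
    F=[]
    for _ in range(3): F.append(robot.observe()["ft_force"]-f0); robot.pause(.02)
    f=np.mean(F,axis=0); o=robot.observe(); print(round(o["time"],2),round(z,4),o["tool_pos"][2].round(4),f.round(2))
    if f[2]<-10 or np.linalg.norm(f)>14: break
robot.pause(.5); print(robot.observe()["ft_force"]-f0)
E
```

```text
f0 [-0.35263145  0.35095561  0.06222304]
22.56 0.1305 0.1305 [ 1.29 -0.35  0.55]
22.91 0.132 0.132 [ 0.58 -0.31 -0.11]
23.26 0.1335 0.1335 [ 0.27 -0.2  -0.13]
23.61 0.135 0.135 [ 0.33 -0.57 -0.03]
23.96 0.1365 0.1365 [ 0.35 -0.73 -0.04]
24.31 0.138 0.138 [ 0.27 -0.03 -0.65]
24.66 0.1395 0.1395 [ 0.54 -0.18 -0.25]
25.01 0.141 0.1408 [ 0.92  0.44 -2.7 ]
25.36 0.1425 0.1424 [ 0.91  0.71 -2.73]
25.71 0.144 0.1439 [ 0.63  1.66 -3.47]
26.06 0.1455 0.1454 [ 1.34  1.08 -4.04]
26.41 0.147 0.1469 [ 1.29  2.56 -6.12]
26.76 0.1485 0.1476 [  3.87   3.96 -14.29]
[  3.58071581   3.68867987 -13.15892115]
```

Contact started at z≈0.140 and the hard stop came at ≈0.147. That is the bar's full 7 mm with the expected spring force, and it was held for more than 0.5 s. Now I'll lower, back out and verify.

```bash
python3 - <<'E'
from bar import *
robot.line_to(at(.129),vel=.05); robot.pause(.1); print(robot.observe()["ft_force"])
robot.line_to(at(.129,.13),vel=.12)
robot.line_to(lip-.16*ux+.36*uz,vel=.15)
robot.move_pose([.5298,-.1242,.34],[180,0,165.85]); robot.pause(.4)
cal=robot.get_calibration("wrist"); o=robot.observe(); im=robot.grab_frame("wrist"); print(o["time"],o["ft_force"]); print(cover(im,cal,.171))
t=robot.grab_frame("top"); cv2.imwrite("pics/t_end.png",t)
d=cv2.absdiff(t,cv2.imread("pics/top0.png")).max(2)
for n,(x0,y0,x1,y1) in dict(reel=(295,150,350,205),carton=(183,233,235,293),bin=(163,150,238,215)).items(): print(n,"changed px",int((d[y0:y1,x0:x1]>50).sum()))
cv2.imwrite("pics/end2.png",cv2.resize(np.hstack([im,t]),None,fx=.6,fy=.6))
E
```

```text
[ 0.31744605 -0.44679682 -0.18914334]
32.7167 [-0.18818769 -0.39378086 -0.04178972]
(((529.3298950195312, -124.57304382324219), (90.16606903076172, 149.13153076171875), 75.92478942871094), array([[ 0.47571266, -0.11132722]]))
reel changed px 0
carton changed px 0
bin changed px 0
```

View pics/end2.png

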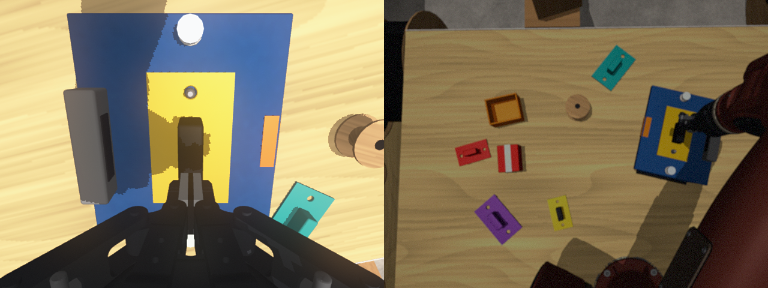

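The cover is still seated and square, with its centre unmoved. The reel, carton and bin are unchanged, and the gripper is free in the air.

```bash
python3 -c "
from plant import robot
print(robot.job_done())"
```

```text
the job is handed in; nothing more can be done
None
```

The yellow cover is back on the unit over both pins, the counter was reset afterwards, and the job is handed in at about 33 s. The hand-in reports no verdict, so the points below rest on my own checks.

- **Cover:** I gripped the larger yellow cover by its block, lowered it over the pins with no side force until it met the deck, and let go. In the last wrist picture it measured 90.2 × 149.1 mm at plate height, its centre was within 0.5 mm of the measured seat, and it was square to about 0.1°.
- **Reset bar:** The closed fingers went in at 45° under the lip and lifted the bar from contact at 140 mm tool height to a hard stop at about 147 mm. That is its full 7 mm; I held it there for more than 0.5 s, then lowered and backed out. I inferred the spring-back from the tool force returning to about zero, because the cameras could not see the bar.
- **Bystanders:** The reel, carton and bin showed no changed pixels in the top view. The gripper ended in free air.
- **Disagreement:** The two cameras differed by 3–4 mm on the lip's front edge, because the top view also sees the front face. I used the wrist view, and the lift confirmed it.

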